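# Release the ratchet jaw of the domino rack and slide it back

## Task

Open up the domino rack: press the release pad on the sliding jaw down with the fingertips and, keeping it pressed, push the jaw back along its bar, away from the dominoes, until it meets the wooden stop at the end of the rack. Then let the pad spring back up and move clear. Leave the dominoes standing in their row and the tumbler, ashtray, saucer and domino box where they are: grasp or lift none of them.

Things in the scene. Friction and masses are not known exactly. Their poses are not given: they have to be found in the camera images.
- rack: Domino rack fixed to the table at any yaw: wooden board, x -50 to +34, y -180 to +110 mm, 14 mm thick, toothed steel bar along its +x edge. Origin on the table under the middle of the jaw's path; z up, y along the bar from the dominoes to the free end. The dominoes stand at the -y end against an end block; the wooden stop is at the +y end.
- stop (a point): Centre of the face of the wooden stop that the jaw meets, at rack y = +98 mm, 25 mm above the table. The stop is 84 mm wide, its top 36 mm above the table.
- jaw (a joint): Position in m of the black plastic sliding jaw (64 mm long): 0 nearest the dominoes, 0.130 at the wooden stop, growing along the rack's +y. A spring ratchet blocks it in +y (after up to 13 mm of play) unless the release pad is held down; towards the dominoes it clicks along freely. Sliding friction about 1.5 N; it stays where it is left.
- back_rib (a point): Middle of the top edge of the jaw's back rib, on the rib face that looks at the pad. The rib stands on the stop side of the pad, 24 mm from the pad's centre, 60 mm wide across the bar, top 62 mm above the table; fingers on the pad push against it. On the other side of the pad, 26 mm from its centre, stands the jaw's front plate (top 64 mm above the table).
- release (a joint): How far the release pad is pressed, in m: 0 fully up, 0.008 at its bottom stop. The ratchet is free when pressed by more than about 0.0045; the spring takes 2 N to start and 6 N at the bottom. The pad may start up to 4 mm down, its tooth resting under a rung of the bar.
- release_top (a point): Centre of the top face of the release pad, a ribbed aluminium plate 56 mm across the bar (rack x) by 40 mm along it, in the pocket between front plate and back rib; it moves with the jaw and the press. Top 44 mm above the table when up, 36 mm at the bottom; the jaw's body around it is at 30 mm. It lies at rack x = 0, rack y = -65 mm + jaw.
- tumbler: Empty clear glass tumbler, 70 mm across and 95 mm tall, bystander. Origin at the centre of its underside.
- ashtray: Round stainless steel ashtray, 96 mm across and 28 mm tall, bystander. Origin at the centre of its underside.
- saucer: Green ceramic saucer, 130 mm across and 18 mm tall, bystander. Origin at the centre of its underside.
- dominobox: Blue plastic domino box with a steel spring clip, 68 x 182 x 47 mm (x, y, z), closed, bystander. Origin at the centre of its underside.
- domino1: Ivory-white plastic domino, number 1 of 5 counted from the jaw side, 50 x 12 x 25 mm (x, y, z), standing on its long edge on the rack's board (14 mm above the table), its broad faces across the bar; 1 mm gaps between dominoes. Origin at the centre of its underside. Bystander.
- domino2: Ivory-white plastic domino, number 2 of 5 counted from the jaw side, 50 x 12 x 25 mm (x, y, z), standing on its long edge on the rack's board (14 mm above the table), its broad faces across the bar; 1 mm gaps between dominoes. Origin at the centre of its underside. Bystander.
- domino3: Ivory-white plastic domino, number 3 of 5 counted from the jaw side, 50 x 12 x 25 mm (x, y, z), standing on its long edge on the rack's board (14 mm above the table), its broad faces across the bar; 1 mm gaps between dominoes. Origin at the centre of its underside. Bystander.
- domino4: Ivory-white plastic domino, number 4 of 5 counted from the jaw side, 50 x 12 x 25 mm (x, y, z), standing on its long edge on the rack's board (14 mm above the table), its broad faces across the bar; 1 mm gaps between dominoes. Origin at the centre of its underside. Bystander.
- domino5: Ivory-white plastic domino, number 5 of 5 counted from the jaw side, 50 x 12 x 25 mm (x, y, z), standing on its long edge on the rack's board (14 mm above the table), its broad faces across the bar; 1 mm gaps between dominoes. Origin at the centre of its underside. Bystander.

How it is judged:
By the outcome, as a careful person would: the job done as asked, in the order asked, and still so for the second after the job is handed in, with the robot touching nothing.
It also fails if it takes over 38 s, if anything falls off the work surface, if the arm or the gripper's body presses on something with over 40 N, if the wrist force passes 120 N, or if a joint passes its speed limit or range.

## Robot

A 6-joint arm with a two-finger parallel gripper is mounted at the origin on the work surface. World frame = base frame: x ahead of the robot, y to its left, z up, the work surface at z = 0. Lengths are in m, angles in degrees, forces in N, time in s.
With the tool pointing down it reaches from about 0.375 to 0.975 m from the base axis. Payload 3.8 kg.
Tool frame: the origin (TCP) lies between the finger pads; the fingertips stand 25 mm ahead of it and the grasp point (between the pads) lies 6 mm ahead of it (bot.tip_extent is the distance from the TCP to the fingertips, in m); z points along the fingers, y is the line along which they close (so a half turn about z gives the same grasp; the last joint's range is limited). The gripper opens to 85 mm and grips with 20 to 120 N. Pads are 22 mm wide; open, the fingers measure 114 mm over their backs; the gripper's body (76 mm by 85 mm) begins 54 mm behind the grasp point. The pads swing forward as they close: fully open they stand 13 mm farther back than shut.
Start: joints at [-75.567, 15.12, 91.902, -0, 72.978, -2.114], TCP at [0.192, -0.647, 0.256] pointing down, gripper open.
Joint ranges: [-150.88, 150.88], [-54.13, 125.18], [17.81, 147.31], [-75.09, 255.09], [0, 152.58], [-146.25, 146.25]. Speed limits (degrees/s): [147.25, 147.25, 180, 180, 180, 180].

## Interface

Orientations are given as [roll, pitch, yaw] about the fixed x, y, z axes, in that order (R = Rz(yaw) Ry(pitch) Rx(roll)).
In Python, from plant import bot gives the robot as it stands.
- The arm moves only by the shell command python3 -m jog 'ROWS' [OPENING] [FORCE]. ROWS is JSON, a list of rows, each a list of 2 entries, a list of its own where there are three numbers: the shift along the world's x, y, z in m, then the turn about the world's z in rad. In form: [[[tx, ty, tz], roll], ...]. A call has 1 to 20 rows; each row shifts and turns the commanded pose from where the row before left it; what a row does not reach is not made up. A row lasts 1/12 s, in which the tool goes at most 41.7 mm and 7.16 degrees, less where a joint would pass 70% of its speed; a pose out of reach is approached as far as the arm can. A call is refused whole if a number of a shift passes 0.0417 or a number of a turn 0.125, either way. A call with a gripper value outside its range is refused whole. OPENING is the closure in counts, from 0 (fully open) to 255 (shut), set as the call begins (- or left out, the last holds). The fingers move at their own pace and stop on an object; FORCE is the grip in N (left out, the last holds). Time passes only in rows, so rows that do not move let the fingers close. It gives the time, the measured TCP pose, the force, the opening and the grip force at its end, in the units of the state.
- bot.observe(): the state, without advancing time (a new reading comes with each control period).
- bot.capture(name): name is "scene" or "side" or "wrist"; returns the picture (480x640x3 uint8, red, green, blue); there is no depth.
- bot.calibration(name): a dict with "intrinsics" (3x3 intrinsics, pixels), "rvec" (rotation vector, rad) and "tvec" (3), from world to camera coordinates, as OpenCV has them; the wrist camera has in their place "hand_eye" (4x4, takes a point from camera to tool coordinates, whose origin is the TCP and whose axes are the flange's). Camera axes: x right, y down, z forward; pixel columns grow to the right and rows downward; lengths in m; the calibration is good to about 2 mm. The wrist camera is an equidistant fisheye: a pixel r from the principal point sees the ray r / f radians off the axis. A picture is of the moment at which its call begins: read the wrist's pose just before it. calibration takes no time and is no camera call.
- bot.hand_in(): hands the job in; it is judged then, once.
The state is a dict: "clock": time; "joint_pos": joint angles; "qd": joint speeds; "tau": joint torques, N m; "eef_pos": TCP position; "tool_rot": TCP orientation; "wrist_force": force on the tool from outside, world axes, zero at the start; "ft_torque": the same for the moment, N m; "grip_width": finger opening in m; "grip_force": force on a finger pad.
Only numpy, scipy, OpenCV 4.12 (cv2) and the standard library are available. Lean on these libraries where they do the work, as an engineer would, in place of code of your own. Each camera call takes 0.05 s, during which the arm holds its last target. There are 200 camera calls.

## Working session

There is one attempt and no reset: what is moved stays moved. The work goes in short steps, Python scripts to look and compute and a shell command to move; the robot and the scene stay as the last step left them, time stands still between calls to the robot, and variables do not carry over. Pictures are saved under pics/ and viewed, at most 10 in all, crops included, and the job is handed in when it is done.

```bash
mkdir -p pics; python3 - <<'E'
from plant import bot
import cv2
for n in ("scene","side"):
    cv2.imwrite(f"pics/{n}0.png",bot.capture(n)[...,::-1])
    c=bot.calibration(n);print(n,c)
print(bot.observe()["tool_rot"],bot.tip_extent)
E
```

```text
scene {'intrinsics': array([[574.01861291,   0.        , 320.16984582],
       [  0.        , 574.01861291, 240.91243766],
       [  0.        ,   0.        ,   1.        ]]), 'rvec': array([ 2.00322744,  1.45978409, -0.5933339 ]), 'tvec': array([-0.21074271, -0.34077486,  1.28756935])}
side {'intrinsics': array([[592.19165479,   0.        , 322.11446346],
       [  0.        , 592.19165479, 238.48738204],
       [  0.        ,   0.        ,   1.        ]]), 'rvec': array([ 0.59394925, -2.74649552,  1.03854177]), 'tvec': array([0.54934515, 0.20594059, 0.82869535])}
[-1.79881393e+02 -3.15448501e-03  1.65491387e+01] 0.025
```

View pics/scene0.png

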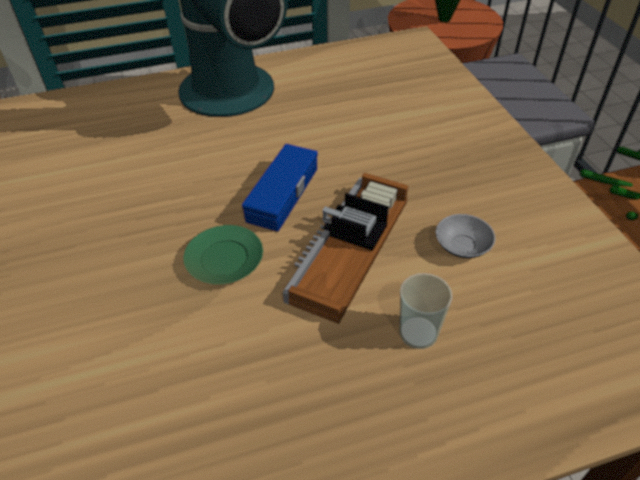

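View pics/side0.png

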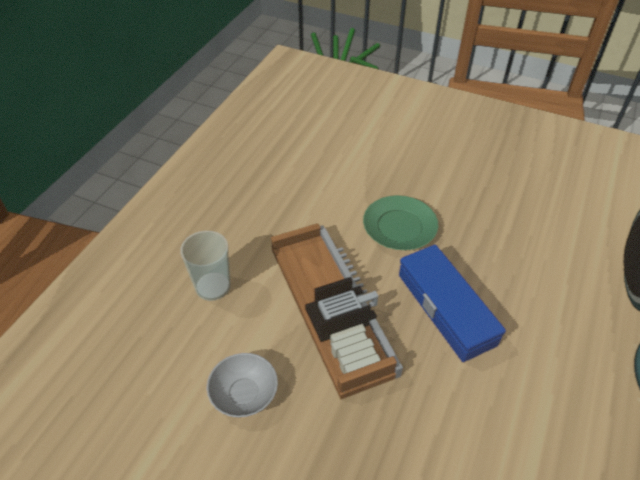

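The scene view shows the rack around (345,245), with the dominoes at (378,193), the stop at (320,300) and the jaw at (358,218). The side view has the dominoes at (355,348), the jaw at (340,305) and the stop at (297,237). I'll enlarge both.

```bash
python3 - <<'E'
import cv2,numpy as np
a=cv2.imread("pics/scene0.png")[170:325,270:420]; b=cv2.imread("pics/side0.png")[220:400,260:410]
cv2.imwrite("pics/sc.png",cv2.resize(a,None,fx=3.8,fy=3.8,interpolation=cv2.INTER_CUBIC))
cv2.imwrite("pics/sd.png",cv2.resize(b,None,fx=3.3,fy=3.3,interpolation=cv2.INTER_CUBIC))
E
```

```text
(no output)
```

View pics/sc.png

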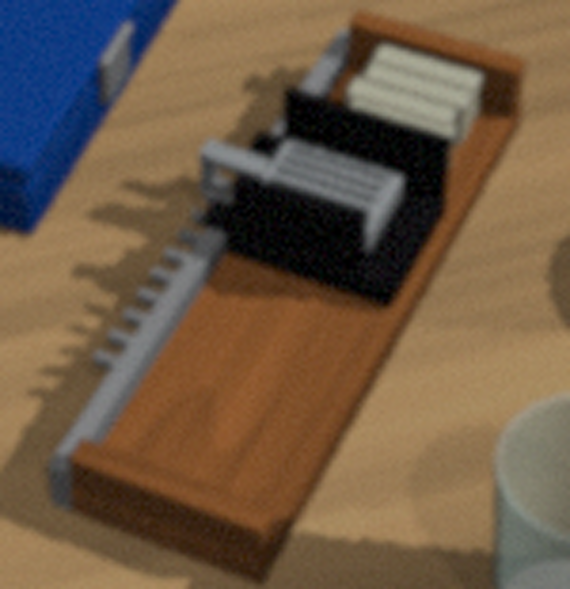

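View pics/sd.png

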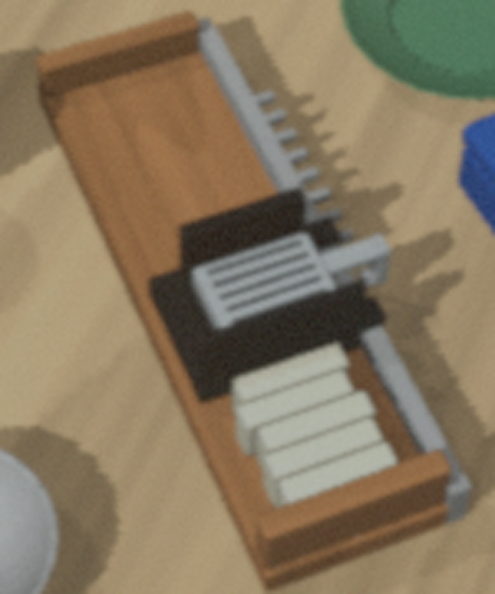

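The crops show the corners clearly. I'll fit the rack pose, jaw and pad from them.

```bash
cat > fit.py <<'E'
from plant import bot
import cv2,numpy as np
from scipy.optimize import least_squares
C={n:bot.calibration(n) for n in("scene","side")}
B,J=0,1 # board-fixed / jaw-fixed
m=1e-3
P=[("scene",262,580,-50,110,0,B),("scene",72,505,34,110,0,B),("side",268,585,-50,-180,0,B),
("side",48,103,-50,98,14,B),("side",200,53,34,98,14,B),
("side",193,268,-28,20,-1,J),("side",307,235,28,20,-1,J),("side",338,285,28,-20,-1,J),("side",218,320,-28,-20,-1,J),
("scene",285,140,28,-20,-1,J),("scene",405,175,-28,-20,-1,J),("side",183,228,-30,24,62,J),("side",303,192,30,24,62,J)]
def w(p,x,y,z,k):
    c,s=np.cos(p[2]),np.sin(p[2]); z=44-1e3*p[4] if z<0 else z
    x,y=x*m,y*m+(k and -.065+p[3]); return [p[0]+c*x-s*y,p[1]+s*x+c*y,z*m]
def res(p):
    r=[]
    for n,u,v,x,y,z,k in P:
        u,v=(270+u/3.8,170+v/3.8) if n=="scene" else (260+u/3.3,220+v/3.3)
        q=cv2.projectPoints(np.array([w(p,x,y,z,k)]),C[n]["rvec"],C[n]["tvec"],C[n]["intrinsics"],None)[0].ravel()
        r+=[q[0]-u,q[1]-v]
    return np.array(r)
best=min((least_squares(res,[.6,-.1,a,.03,.002],x_scale=[.1,.1,.3,.02,.003],loss="soft_l1") for a in np.arange(-3,3,.7)),key=lambda s:s.cost)
p=best.x
print(p,np.degrees(p[2]));print(res(p).reshape(-1,2).round(1).tolist())
print("pad",w(p,0,0,-1,1),"rib",w(p,0,24,62,1),"stop",w(p,0,98,25,0),"ydir",-np.sin(p[2]),np.cos(p[2]))
E
python3 fit.py
```

```text
[ 5.64145335e-01  7.62051457e-02 -2.33110939e+00  5.46310300e-03
  1.14204169e-03] -133.56272989816588
[[0.2, 0.1], [0.3, 0.2], [-0.6, 2.8], [-0.7, -1.2], [0.7, -0.3], [-1.1, -2.0], [-0.9, -3.4], [0.9, 2.0], [1.7, 3.5], [-0.4, -0.4], [-0.9, 0.4], [-0.4, 0.8], [1.0, -0.6]]
pad [np.float64(0.5210036911625255), np.float64(0.11723489907713283), np.float64(0.04285795830716234)] rib [np.float64(0.5383945782676538), np.float64(0.10069533905587824), 0.062] stop [np.float64(0.6351581241055456), np.float64(0.008668608931036381), 0.025] ydir 0.7246202960470115 -0.6891483342189412
```

```bash
sed -i 's/("side",338,285,28,-20,-1,J),("side",218,320,-28,-20,-1,J),//' fit.py; python3 fit.py
```

```text
[ 0.56405509  0.07595997 -2.32917591  0.00334321  0.00388832] -133.4519493997702
[[0.2, 0.1], [0.2, 0.3], [-0.2, 2.7], [-0.7, -1.2], [0.6, -0.4], [-0.4, 0.1], [-0.3, -1.4], [-0.2, -0.0], [-0.7, 0.7], [0.3, 1.8], [1.7, 0.3]]
pad [np.float64(0.5192952597531031), np.float64(0.11836418382046231), np.float64(0.040111680519320875)] rib [np.float64(0.5367180933136119), np.float64(0.10185827970336503), 0.062] stop [np.float64(0.6351983313687949), np.float64(0.008560862775030445), 0.025] ydir 0.7259513983545324 -0.6877460048790535
```

Rack fitted: yaw −133.5°, pad near (0.520, 0.118), push direction (0.726, −0.688). I'll move over the pad with the gripper closed and turn +120°, so the closing line lies across the bar.

```bash
python3 -m jog '[[[0.0166,0.038,0],0.105],[[0.0166,0.038,0],0.105],[[0.0166,0.038,0],0.105],[[0.0166,0.038,0],0.105],[[0.0166,0.038,0],0.105],[[0.0166,0.038,0],0.105],[[0.0166,0.038,0],0.105],[[0.0166,0.038,0],0.105],[[0.0166,0.038,0],0.105],[[0.0166,0.038,0],0.105],[[0.0166,0.038,0],0.105],[[0.0166,0.038,0],0.105],[[0.0166,0.038,0],0.105],[[0.0166,0.038,0],0.105],[[0.0166,0.038,0],0.105],[[0.0166,0.038,0],0.105],[[0.0166,0.038,0],0.105],[[0.0166,0.038,0],0.105],[[0.0166,0.038,0],0.105],[[0.0166,0.038,0],0.105]]' 255 20
python3 -m jog '[[[0,0,-0.04],0],[[0,0,-0.04],0],[[0,0,0],0],[[0,0,0],0]]'
python3 - <<'E'
from plant import bot
import cv2
o=bot.observe();print(o["clock"],o["eef_pos"],o["tool_rot"],o["joint_pos"],o["wrist_force"])
a=bot.capture("wrist")[...,::-1];cv2.imwrite("pics/w1.png",a)
c=bot.calibration("wrist");print(c)
E
```

```text
clock: 1.77
eef_pos: [0.5242, 0.1151, 0.2559]
tool_rot: [-180.0, -0.0, 137.2]
wrist_force: [1.3, -0.2, 0.7]
grip_width: 0.0003
grip_force: 0.0
clock: 2.1
eef_pos: [0.5214, 0.1127, 0.1733]
tool_rot: [-179.6, -0.3, 136.9]
wrist_force: [1.2, 0.1, 0.5]
grip_width: 0.0001
grip_force: 0.0
2.1 [0.52137845 0.11268914 0.17334301] [-179.63790066   -0.27223973  136.89106661] [ 9.52265019e+00  4.01316438e+00  1.13924966e+02 -3.84737777e-03
  6.25148791e+01 -3.73674876e+01] [1.15650528 0.06666444 0.52217453]
{'intrinsics': array([[371.64829954,   0.        , 315.19148561],
       [  0.        , 371.64829954, 238.29972776],
       [  0.        ,   0.        ,   1.        ]]), 'hand_eye': array([[ 1.22634589e-03, -9.66083453e-01, -2.58227143e-01,
         6.52014678e-02],
       [ 9.99999227e-01,  1.23786260e-03,  1.17982827e-04,
        -2.74660975e-04],
       [ 2.05668465e-04, -2.58227088e-01,  9.66084224e-01,
        -1.16518939e-01],
       [ 0.00000000e+00,  0.00000000e+00,  0.00000000e+00,
         1.00000000e+00]])}
```

View pics/w1.png

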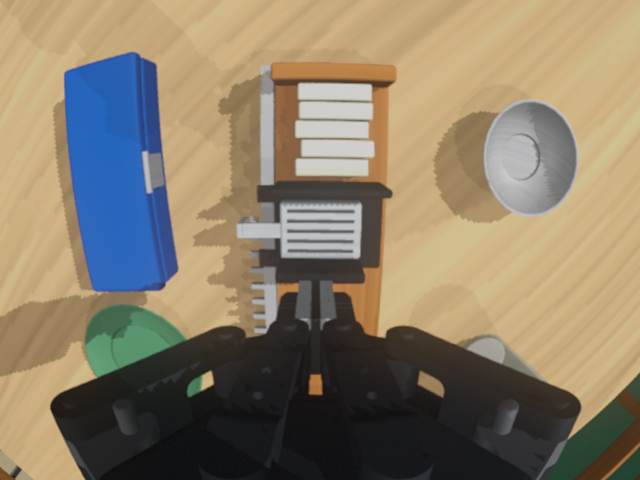

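The wrist view shows the pad with corners (281,203) to (361,259), the rib just below it (top edge at v≈262) and the front plate at v≈192. All five dominoes are standing. I'll turn these into positions.

```bash
python3 - <<'E'
from plant import bot
import cv2,numpy as np
from scipy.spatial.transform import Rotation as R
c=bot.calibration("wrist");K=c["intrinsics"];H=c["hand_eye"]
T=R.from_euler("xyz",[-179.638,-.272,136.891],degrees=True).as_matrix();t=np.array([.52138,.11269,.17334])
def g(u,v,z):
    d=np.array([u-K[0,2],v-K[1,2]]);th=np.hypot(*d)/K[0,0];d=d/np.hypot(*d)
    r=T@H[:3,:3]@np.r_[np.sin(th)*d,np.cos(th)];o=T@H[:3,3]+t
    return o+r*(z-o[2])/r[2]
for u,v in((281,203),(361,203),(361,259),(281,259),(321,231)): print(g(u,v,.041).round(4))
a,b=g(274,263,.062),g(365,263,.062);print("rib",a.round(4),b.round(4),(a+b)/2,np.degrees(np.arctan2(*(a-b)[1::-1])))
e=g(281,203,.041)-g(361,203,.041);print(np.degrees(np.arctan2(e[1],e[0])))
s=bot.observe();print(s["eef_pos"],s["wrist_force"])
E
```

```text
[0.4871 0.1113 0.041 ]
[0.5242 0.1512 0.041 ]
[0.5543 0.1248 0.041 ]
[0.5157 0.0834 0.041 ]
[0.5201 0.1179 0.041 ]
rib [0.5111 0.0844 0.062 ] [0.5514 0.1277 0.062 ] [0.53125962 0.10601119 0.062     ] -132.94311752665377
-132.9185406000106
[0.52361211 0.11271731 0.17607641] [ 0.39490419  0.7971872  -0.54089054]
```

```bash
python3 -m jog '[[[0,0,-0.03],0],[[0,0,-0.03],0],[[0,0,-0.025],0],[[0,0,-0.015],0],[[0,0,0],0],[[0,0,0],0]]'
python3 -m jog '[[[0,0,-0.004],0],[[0,0,-0.004],0],[[0,0,-0.003],0],[[0,0,0],0],[[0,0,0],0]]'
```

```text
clock: 2.65
eef_pos: [0.5258, 0.1126, 0.0783]
tool_rot: [179.9, 0.1, 136.8]
wrist_force: [-0.1, -0.8, 0.7]
grip_width: 0.0002
grip_force: 0.0
clock: 3.07
eef_pos: [0.5259, 0.1132, 0.0666]
tool_rot: [179.8, 0.1, 136.9]
wrist_force: [3.3, -0.3, 2.9]
grip_width: -0.0002
grip_force: 1.6
```

```bash
python3 -m jog '[[[0,0,-0.002],0],[[0,0,-0.002],0],[[0,0,0],0],[[0,0,0],0]]'
python3 -m jog '[[[0,0,-0.001],0],[[0,0,0],0],[[0,0,0],0]]'
```

```text
clock: 3.4
eef_pos: [0.5255, 0.1134, 0.062]
tool_rot: [179.9, 0.1, 136.9]
wrist_force: [4.2, 1.3, 4.7]
grip_width: 0.0001
grip_force: 2.4
clock: 3.65
eef_pos: [0.5254, 0.1134, 0.061]
tool_rot: [179.9, 0.1, 136.9]
wrist_force: [3.7, 1.5, 5.7]
grip_width: -0.0
grip_force: 2.7
```

```bash
python3 -m jog '[[[0.0029,-0.0027,0],0],[[0.0029,-0.0027,0],0],[[0.0036,-0.0034,0],0],[[0.0036,-0.0034,0],0],[[0.0036,-0.0034,0],0],[[0.0036,-0.0034,0],0],[[0.0036,-0.0034,0],0],[[0.0036,-0.0034,0],0],[[0,0,0],0]]'
```

```text
clock: 4.4
eef_pos: [0.5528, 0.0874, 0.061]
tool_rot: [179.9, 0.0, 136.8]
wrist_force: [3.7, 1.7, 6.6]
grip_width: 0.0003
grip_force: 3.3
```

```bash
python3 - <<'E'
from plant import bot
import cv2
a=bot.capture("wrist")[...,::-1];cv2.imwrite("pics/w2.png",a)
E
```

```text
(no output)
```

View pics/w2.png

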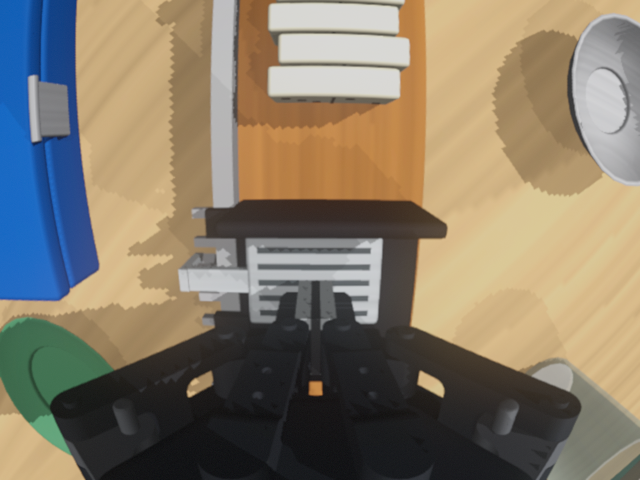

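The jaw follows the fingers (gap to the dominoes is open, all five standing). The tumbler is at lower right (575,430), so I'll check its clearance before the rest of the push.

```bash
python3 - <<'E'
from plant import bot
import cv2,numpy as np
for n,u,v in(("scene",420,335),("side",212,287)):
    c=bot.calibration(n);R=cv2.Rodrigues(c["rvec"])[0];o=-R.T@c["tvec"]
    d=R.T@np.linalg.inv(c["intrinsics"])@[u,v,1];print(o-d*o[2]/d[2])
E
```

```text
[0.73518552 0.14119248 0.        ]
[0.72957571 0.14361088 0.        ]
```

```bash
python3 -m jog '[[[0.0051,-0.0048,0],0],[[0.0051,-0.0048,0],0],[[0.0051,-0.0048,0],0],[[0.0051,-0.0048,0],0],[[0.0051,-0.0048,0],0],[[0.0051,-0.0048,0],0],[[0.0051,-0.0048,0],0],[[0.0051,-0.0048,0],0],[[0.0051,-0.0048,0],0],[[0.0051,-0.0048,0],0],[[0.0051,-0.0048,0],0],[[0.0051,-0.0048,0],0],[[0,0,0],0]]'
python3 -m jog '[[[0.0022,-0.0021,0],0],[[0.0022,-0.0021,0],0],[[0.0022,-0.0021,0],0],[[0,0,0],0]]'
```

```text
clock: 5.53
eef_pos: [0.614, 0.0294, 0.061]
tool_rot: [179.9, 0.0, 136.8]
wrist_force: [3.2, 0.9, 7.0]
grip_width: 0.0005
grip_force: 3.3
clock: 5.87
eef_pos: [0.6195, 0.0241, 0.061]
tool_rot: [180.0, -0.1, 136.8]
wrist_force: [1.0, 3.9, 8.2]
grip_width: -0.0001
grip_force: 4.1
```

```bash
python3 -m jog '[[[0.0015,-0.0014,0],0],[[0.0015,-0.0014,0],0],[[0,0,0],0],[[0,0,0],0]]'
```

```text
clock: 6.2
eef_pos: [0.6207, 0.0226, 0.0608]
tool_rot: [-180.0, -0.3, 136.8]
wrist_force: [-4.4, 6.6, 12.2]
grip_width: 0.0
grip_force: 6.1
```

The jaw is at the stop: TCP matches the predicted end pose and the force is rising. I'll lift straight up, which avoids dragging the jaw back.

```bash
python3 -m jog '[[[0,0,-0.0],0],[[0,0,0.003],0],[[0,0,0.003],0],[[0,0,0.004],0],[[0,0,0.006],0],[[-0.001,0.001,0.01],0],[[0,0,0.02],0],[[0,0,0.035],0],[[0,0,0.04],0],[[0,0,0.04],0],[[-0.02,0.02,0.02],0],[[-0.02,0.02,0],0],[[-0.02,0.02,0],0],[[0,0,0],0],[[0,0,0],0]]'
python3 - <<'E'
from plant import bot
import cv2
a=bot.capture("wrist")[...,::-1];cv2.imwrite("pics/w3.png",a)
a=bot.capture("side")[...,::-1];cv2.imwrite("pics/s3.png",cv2.resize(a[180:420,180:500],None,fx=2.5,fy=2.5))
E
```

```text
clock: 7.45
eef_pos: [0.5603, 0.0819, 0.2417]
tool_rot: [-180.0, 0.0, 137.0]
wrist_force: [0.2, -0.6, -0.1]
grip_width: 0.0001
grip_force: 0.0
```

View pics/w3.png

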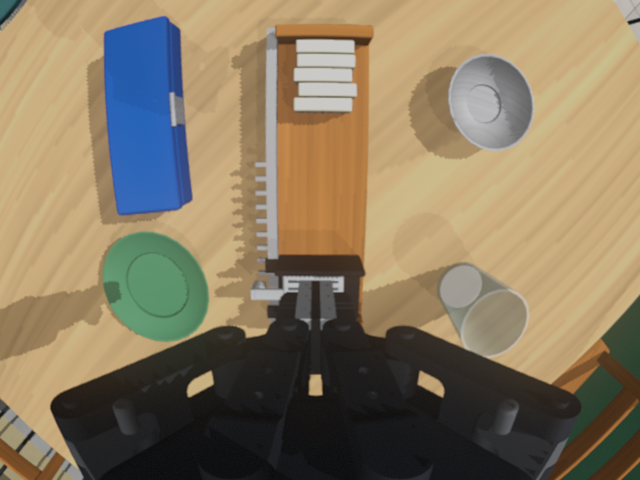

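View pics/s3.png

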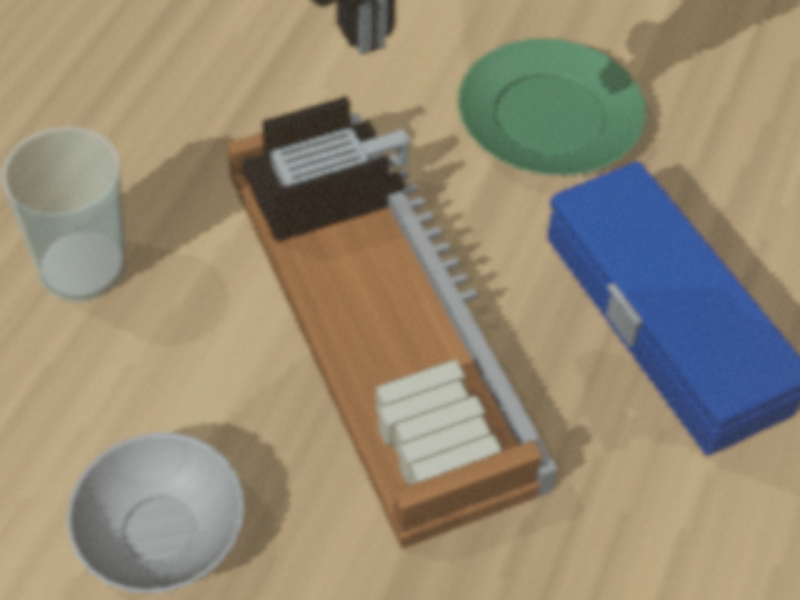

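The jaw sits against the stop, with its rib at crop (305,120) over the stop at (240,155). The pad is up, the dominoes and bystanders are unmoved, and the arm is clear.

```bash
python3 -c "
from plant import bot
print(bot.hand_in())"
```

```text
the job is handed in; nothing more can be done
None
```

The job is handed in at about 7.5 s on the robot's clock: the jaw is pushed back against the wooden stop, the release pad has sprung up, the dominoes and other objects are where they were, and the arm is clear.

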